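# Tip the rinse canister out under the extraction hood

### The arm

A 6-joint arm with a two-finger parallel gripper is mounted at the origin on the work surface; the furniture and walls round the work are solid. World frame = base frame: x ahead of the robot, y to its left, z up, the work surface at z = 0. Lengths are in m, angles in rad, forces in N, time in s.
With the tool pointing down it reaches from about 0.3 to 0.875 m from the base axis. Payload 6.4 kg.
Tool frame: the origin (TCP) lies midway between the tips of the shut fingers; the grasp point (between the pads) lies 19 mm behind it; z points along the fingers, y is the line along which they close (so a half turn about z gives the same grasp; the last joint's range is limited). The gripper opens to 85 mm and grips with 20 to 120 N. Pads are 22 mm wide; open, the fingers measure 114 mm over their backs; the gripper's body (76 mm by 85 mm) begins 54 mm behind the grasp point. The pads swing forward as they close: fully open they stand 13 mm farther back than shut.
Start: joints at [0.901, 0.181, 1.607, -0, 1.354, -0.206], TCP at [0.257, 0.514, 0.231] pointing down, gripper open.
Joint ranges: [-2.99, 2.99], [-0.89, 2.07], [0.3, 2.58], [-1.14, 4.28], [0, 2.63], [-3.12, 3.12]. Speed limits (rad/s): [2.57, 2.57, 3.01, 3.14, 3.14, 3.14].

### API

Orientations are given as a unit quaternion [w, x, y, z].
In Python, from bench import ctrl gives the robot as it stands. The module is installed in compiled form; this text tells all that it offers.
- The arm moves only by the tool move_arm, never from a script. Its argument "plan" is one flat list of numbers, 6 for each row, row after row: the shift along the world's x, y, z in units of 50 mm (1.0 is 50 mm), then the turn, a rotation vector about the world's x, y, z in rad. A call has 1 to 10 rows; each row is the pose to reach, as a shift and turn from the pose commanded when the call began; what a row does not reach only later rows make up. A row lasts 1/8 s, in which the tool goes at most 62.5 mm and 10.7 degrees, less where a joint would pass 70% of its speed; a pose out of reach is approached as far as the arm can. A call with a gripper value outside its range is refused whole. "grip" is the finger opening in mm, from 0 to 85.4, set as the call begins (left out, the last holds). The fingers move at their own pace and stop on an object; the grip force is fixed at half the most. Time passes only in rows, so rows that repeat a pose let the fingers close. It gives the time, the measured TCP pose, the force, the opening and the grip force at its end, in the units of the state.
- ctrl.get_obs(): the state, without advancing time (a new reading comes with each control period).
- ctrl.camera(name): name is "side" or "top" or "wrist"; returns a dict with "pixels" (480x640x3 uint8, red, green, blue), "fx", "fy", "cx", "cy" (pixels), "dist_coeffs" ([k1, k2, p1, p2, k3] as OpenCV has them; the pictures are not rectified), "origin" and "attitude" of the camera in the world. Camera axes: x right, y down, z forward; pixel columns grow to the right and rows downward; lengths in m; the calibration is good to about 2 mm. A picture is of the moment at which its call begins. There is no depth.
- ctrl.hand_in(): hands the job in; it is judged then, once.
The state is a dict: "time_s": time; "q": joint angles; "dq": joint speeds; "joint_efforts": joint torques, N m; "eef_pos": TCP position; "eef_rot": TCP orientation; "wrist_force": force on the tool from outside, world axes, zero at the start; "torque": the same for the moment, N m; "opening": opening from 0.0 (shut) to 1.0 (fully open); "grasp_force": force on a finger pad.
Only numpy, scipy, OpenCV 4.12 (cv2) and the standard library are available. Lean on these libraries where they do the work, as an engineer would, in place of code of your own. Each camera call takes 0.05 s, during which the arm holds its last target. There are 200 camera calls.

### The job

The bottle stoppers have soaked in the tall metal canister, and it must be emptied under the low extraction hood. Without lifting it off the bench or disturbing the block, tape roll and tin nearby, slide the canister by its handle fully home into the hood's tipping cradle, then swing the cradle's lever over to its far stop so that all four stoppers tip out into the drain tray. Swing the lever back until the canister stands fully upright again, still home in the cradle, and let go.

Things in the scene. Friction and masses are not known exactly. Their poses are not given: they have to be found in the camera images.
- canister: Tall open sheet-metal canister: 72 mm along its x, 90 along its y, 160 tall, wall 3, about 0.4 kg; four white stoppers inside. Origin: centre of its underside, z up, front -x (handle side). On each side (+y, -y) a rib lies along x over the whole 72 mm: 8 mm thick, out to y = 55.5, its middle 100 mm up; the ribs slide in the cradle's slots.
- canister_grip (a point): Point on the axis of the canister's handle; axes as the canister's. The handle is a round black bar, 18 mm thick, along the canister's x at y = -20 mm, 60 mm above the underside, from the front face (x = -36) to x = -129 mm; this point is at x = -98.
- hood: Low clear extraction hood, fixed on the bench. Origin on the bench under the canister's home place; x points into the hood, the open front is -x, z up. Roof underside 242 mm up (clears the turning canister by 10 mm), from x = -24 (trim 254 mm high) to 70 mm; back panel x = 66; sides y = +104 and -248 mm, from x = -22 back. Grey spigot on the roof, to 308 mm.
- cradle_pivot (a point): Point on the pivot axis of the tipping cradle, which runs along the hood's x at hood y = -42 mm, 100 mm above the bench; axes as the hood's.
- cradle (a joint): Hinge of the tipping cradle in the hood. 0 = upright, at its stop; grows as the canister's top tips towards the hood's -y, over the drain tray (a right-handed turn about the hood's +x), to 2.44 rad at the far stop, mouth down. Stiff: takes up to 7 N at its lever and stays where it is left, loaded or not.
- lever_grip (a point): Point on the axis of the cradle's tipping lever, a round black grip 18 mm thick that points out of the hood along its -x, left of the canister's way in; turns with the cradle, 130 mm from the pivot axis. At joint 0 it lies at hood x = -108, y = +82, 140 mm above the bench; the black grip runs from x = -71 to -145. At mid-swing it is 230 mm up, at the far stop at y = -162, 149 mm up.
- cradle_home (a point): Where the canister's origin lies when fully home (axes then agree); turns with the cradle. At joint 0: hood x = 1, y = 0, 1.5 mm above the bench. Two channel arms, webs 115 mm apart, run from the back stop (x = 38) to x = -38, flaring to -65. Canister stands on the bench and slides in; short ramps under the ribs (x -38 to -22) lift it 1.5 mm. Slots are 97.5 to 108 mm up; play 2 mm each side.
- tray_floor (a point): Centre of the inner floor of the fixed steel drain tray in the hood, right of the cradle, 4 mm above the bench; axes as the hood's. Inside 102 mm along x, 158 along y, 37 deep; its outside spans hood x -46 to 62, y -80 to -244, rim 41 mm up.
- stopper_0: White bottle stopper, 27 mm across, 30 mm tall; origin: centre of its underside. One of four alike, standing in the canister at the start.
- stopper_1: White bottle stopper, 27 mm across, 30 mm tall; origin: centre of its underside. One of four alike, standing in the canister at the start.
- stopper_2: White bottle stopper, 27 mm across, 30 mm tall; origin: centre of its underside. One of four alike, standing in the canister at the start.
- stopper_3: White bottle stopper, 27 mm across, 30 mm tall; origin: centre of its underside. One of four alike, standing in the canister at the start.
- wood_block: Bystander: wooden sanding block, 60 x 90 x 45 mm tall; origin: centre of its underside. The three bystanders swap places from start to start.
- tape_roll: Bystander: roll of masking tape lying flat, 106 mm across, 38 mm tall; origin: centre of its underside.
- small_tin: Bystander: small ink tin, 70 mm across, 48 mm tall; origin: centre of its underside.

How it is judged:
By the outcome, as a careful person would: the job done as asked, in the order asked, and still so for the second after the job is handed in, with the robot touching nothing.
It also fails if it takes over 72 s, if anything falls off the work surface, if the arm or the gripper's body presses on something with over 40 N, if the wrist force passes 120 N, or if a joint passes its speed limit or range.

## Working session

There is one attempt and no reset: what is moved stays moved. The work goes in short steps, Python scripts to look and compute and a tool call to move; the robot and the scene stay as the last step left them, time stands still between calls to the robot, and variables do not carry over. Pictures are saved under pics/ and viewed, at most 10 in all, crops included, and the job is handed in when it is done.

Besides the shell and the picture viewer there is one more tool, called after ">>>" as name(argument=value, ...) on one line, values as JSON. move_arm: Moves the arm, as the interface text tells. Its arguments: {"type":"object","properties":{"plan":{"type":"array"},"grip":{"type":"number"}},"required":["plan"]}

```bash
mkdir -p pics; cat > h.py <<'E'
import numpy as np, cv2
from bench import ctrl
from scipy.spatial.transform import Rotation as R
def shot(n,f=None):
    c=ctrl.camera(n)
    if f: cv2.imwrite('pics/'+f,c['pixels'][:,:,::-1])
    return c
def Rm(c):
    a=np.array(c['attitude'],float)
    return a if a.shape==(3,3) else R.from_quat(a[[1,2,3,0]]).as_matrix()
def K(c): return np.array([[c['fx'],0,c['cx']],[0,c['fy'],c['cy']],[0,0,1.]])
def ray(c,uv):
    p=cv2.undistortPoints(np.array(uv,float).reshape(-1,1,2),K(c),np.array(c['dist_coeffs'],float)).reshape(-1,2)
    d=np.c_[p,np.ones(len(p))]@Rm(c).T
    return np.array(c['origin'],float),d
def onz(c,uv,z):
    o,d=ray(c,uv); return o+d*((z-o[2])/d[:,2])[:,None]
def proj(c,P):
    r=Rm(c).T; t=-r@np.array(c['origin'],float)
    return cv2.projectPoints(np.array(P,float).reshape(-1,1,3),cv2.Rodrigues(r)[0],t,K(c),np.array(c['dist_coeffs'],float))[0].reshape(-1,2)
def two(c1,u1,c2,u2):
    o1,d1=ray(c1,u1);o2,d2=ray(c2,u2);d1=d1[0];d2=d2[0]
    s=np.linalg.lstsq(np.c_[d1,-d2],o2-o1,rcond=None)[0]
    a=o1+s[0]*d1;b=o2+s[1]*d2
    return (a+b)/2,np.linalg.norm(a-b)
E
python3 - <<'E'
from h import *
for n in ['top','side']:
    c=shot(n,n+'0.png'); print(n,c['origin'],c['attitude'],c['fx'],c['dist_coeffs'])
o=ctrl.get_obs();print(o['eef_rot'],o['eef_pos'],o['time_s'])
E
```

```text
top [ 0.39579682 -0.02836734  1.20648286] [-0.03242897  0.71673299 -0.69558123  0.03753596] 458.2915820266164 [0.02143375 0.         0.         0.         0.        ]
side [-0.0087702  -0.88421526  0.6826455 ] [-0.48949975  0.83133883 -0.22173418  0.14177337] 444.6887274123887 [-0.02011052  0.          0.          0.          0.        ]
[-3.40185583e-04  2.29841308e-01  9.73227809e-01 -6.99008055e-04] [0.25690337 0.51386829 0.23048471] 0.1
```

View pics/top0.png

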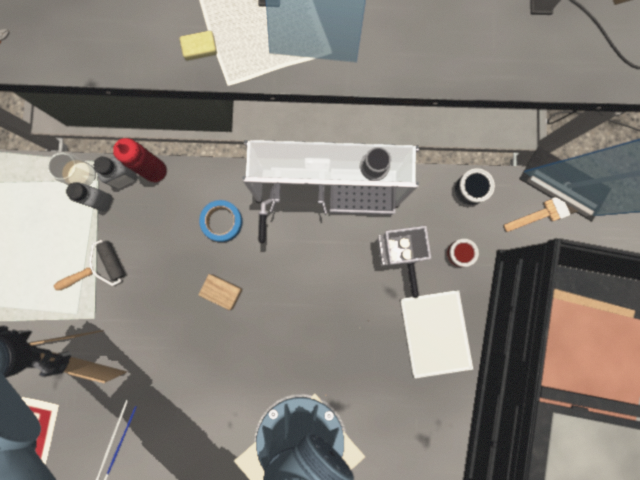

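View pics/side0.png

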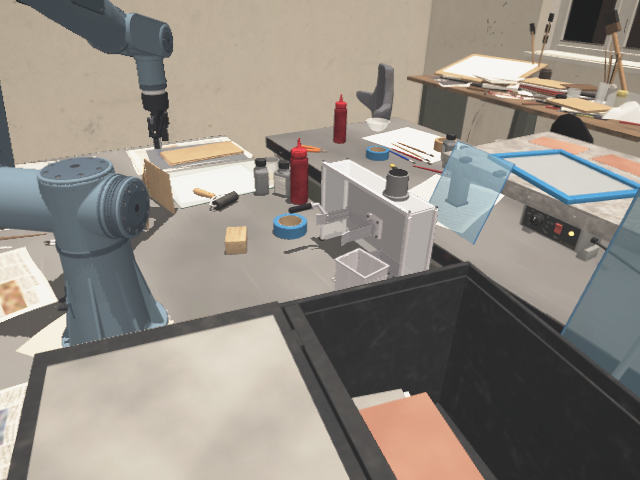

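The top view shows the hood at (247–416, 140–213), the lever at (263, 205–240), the canister at (404, 245) with its handle to (413, 297), the tape at (220, 221), the block at (220, 291) and the tin at (463, 252). The side view shows the canister at (360, 265), behind the bin edge. I'll zoom in next.

```bash
python3 - <<'E'
from h import *
im=cv2.imread('pics/top0.png')
cr=im[130:310,230:490]; cv2.imwrite('pics/crop1.png',cv2.resize(cr,None,fx=3,fy=3,interpolation=cv2.INTER_CUBIC))
E
```

```text
(no output)
```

View pics/crop1.png

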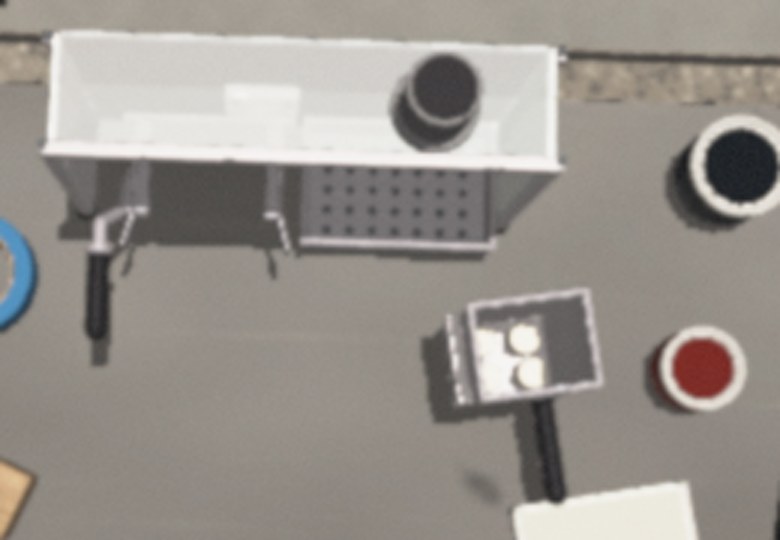

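```bash
python3 - <<'E'
from h import *
c=shot('top')
g=lambda L,z: onz(c,[(x/3+230-.3,y/3+130-.3) for x,y in L],z)
np.set_printoptions(precision=4,suppress=True)
F=g([(45,150),(563,168)],.254);print('trim',F, np.linalg.norm(F[0]-F[1]))
B=g([(53,33),(560,47)],.245);print('back',B)
yv=(F[0]-F[1])/np.linalg.norm(F[0]-F[1]); th=np.arctan2(-yv[0],yv[1]);print('hood yaw',th)
X=np.array([np.cos(th),np.sin(th),0]);Y=np.array([-np.sin(th),np.cos(th),0])
H=F.mean(0)+24e-3*X+72e-3*Y;print('hood org',H[:2])
Cn=g([(468,303),(590,291),(603,385),(474,403)],.16);print('can',Cn,Cn.mean(0),np.linalg.norm(np.roll(Cn,-1,0)-Cn,axis=1))
hd=g([(541,400),(557,499)],.06);d=hd[0]-hd[1];print('handle',hd,np.linalg.norm(d),'yaw',np.arctan2(d[1],d[0]))
lv=g([(98,252),(95,338)],.14);print('lever',lv);
for p in lv: print('lever in hood',(p-H)@X,(p-H)@Y)
for p in [*hd,Cn.mean(0)]: print('hood frame',(p-H)@X,(p-H)@Y)
print('tin',g([(702,368)],.048),'tape',onz(c,[(220,221)],.038),'block',onz(c,[(220,291)],.045))
print('wristcam')
E
```

```text
trim [[ 0.611   0.1283  0.254 ]
 [ 0.6095 -0.2367  0.254 ]] 0.36500054617597877
back [[ 0.6983  0.1278  0.245 ]
 [ 0.6996 -0.2357  0.245 ]]
hood yaw -0.003968282501463855
hood org [0.6345 0.0177]
can [[ 0.5232 -0.1854  0.16  ]
 [ 0.5353 -0.2789  0.16  ]
 [ 0.4633 -0.2892  0.16  ]
 [ 0.4466 -0.1911  0.16  ]] [ 0.4921 -0.2361  0.16  ] [0.0943 0.0727 0.0995 0.0767]
handle [[ 0.4557 -0.2625  0.06  ]
 [ 0.3741 -0.2765  0.06  ]] 0.08275494587696614 yaw 0.17011751897522304
lever [[0.5569 0.102  0.14  ]
 [0.4893 0.1015 0.14  ]]
lever in hood -0.07794523947935263 0.0840237764720677
lever in hood -0.14554206893253102 0.08326293195314871
hood frame -0.1777077087852876 -0.2809251924381676
hood frame -0.2592118382160042 -0.2952589969868766
hood frame -0.1414113944801564 -0.2544065473337941
tin [[ 0.4875 -0.4006  0.048 ]] tape [[0.55   0.2221 0.038 ]] block [[0.372  0.2115 0.045 ]]
wristcam
```

>>> move_arm(plan=[0.05, -0.3, 0, 0, 0, 0.01, 0.2, -1, 0, 0, 0, 0.04, 0.4, -2.1, 0, 0, 0, 0.09, 0.6, -3.3, 0, 0, 0, 0.14, 0.8, -4.5, 0, 0, 0, 0.19, 1.0, -5.7, 0, 0, 0, 0.24, 1.2, -6.9, 0, 0, 0, 0.29, 1.4, -8.1, 0, 0, 0, 0.34, 1.6, -9.3, 0, 0, 0, 0.39, 1.8, -10.4, 0, 0, 0, 0.43], grip=60)

```text
time_s: 1.4
eef_pos: [0.3466, -0.008, 0.2314]
eef_rot: [0.001, 0.016, 1.0, -0.0]
wrist_force: [1.3, 0.1, 1.0]
opening: 0.703
grasp_force: 0.0
```

>>> move_arm(plan=[0.2, -1, 0, 0, 0, 0.04, 0.35, -2, 0, 0, 0, 0.08, 0.5, -3.1, 0, 0, 0, 0.12, 0.65, -4.1, 0, 0, 0, 0.15, 0.78, -4.8, 0, 0, 0, 0.18, 0.85, -5.2, -0.3, 0, 0, 0.19, 0.88, -5.36, -0.8, 0, 0, 0.19, 0.88, -5.36, -1.2, 0, 0, 0.19, 0.88, -5.36, -1.2, 0, 0, 0.19, 0.88, -5.36, -1.2, 0, 0, 0.19])

```text
time_s: 2.65
eef_pos: [0.3911, -0.274, 0.1721]
eef_rot: [0.0, -0.078, 0.997, -0.0]
wrist_force: [0.4, -0.1, 0.6]
opening: 0.703
grasp_force: 0.0
```

```bash
python3 - <<'E'
from h import *
o=ctrl.get_obs();print(o['eef_rot'],o['eef_pos'],o['time_s'],o['opening'])
c=shot('wrist','w1.png');print(c['origin'],c['attitude'])
E
```

```text
[ 2.61788198e-04 -7.80553529e-02  9.96948904e-01 -4.20444087e-04] [ 0.39114832 -0.27399344  0.17208731] 2.65 0.7032991923016778
[ 0.31544534 -0.28575023  0.31502036] [0.0994707  0.64176858 0.75163381 0.11526176]
```

View pics/w1.png

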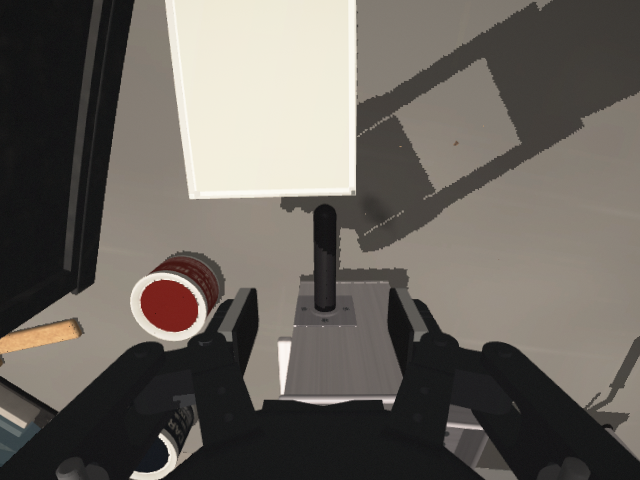

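The wrist view shows the handle running from (325, 207) at its tip to (325, 308) at the plate. It is nearly parallel to the fingers and centred between them.

```bash
python3 - <<'E'
from h import *
c=shot('wrist')
P=onz(c,[(325,215),(325,304),(324.5,205)],.062);print(P)
d=P[1]-P[0];print('yaw',np.arctan2(d[1],d[0]))
g=onz(c,[(313.5,240),(336.5,240)],.06);print(np.linalg.norm(g[1]-g[0]))
f=onz(c,[(296,326),(356,325)],.05);print(f)
q=R.from_quat(np.array(ctrl.get_obs()['eef_rot'])[[1,2,3,0]]).as_matrix();print(q)
E
```

```text
[[ 0.37772945 -0.27469347  0.062     ]
 [ 0.45406919 -0.26241786  0.062     ]
 [ 0.36999433 -0.27632494  0.062     ]]
yaw 0.15943759201370783
0.018365297309159236
[[ 0.48700407 -0.28371476  0.05      ]
 [ 0.47739249 -0.23015821  0.05      ]]
[[-0.98779342 -0.1557637   0.0013521 ]
 [-0.15576578  0.98779271 -0.00160489]
 [-0.00108561 -0.00179591 -0.9999978 ]]
```

>>> move_arm(plan=[0, 0.03, -0.5, 0, 0, 0, 0, 0.03, -1.1, 0, 0, 0, 0, 0.03, -1.7, 0, 0, 0, 0, 0.03, -2.2, 0, 0, 0, 0, 0.03, -2.5, 0, 0, 0, 0, 0.03, -2.62, 0, 0, 0, 0, 0.03, -2.62, 0, 0, 0])

```text
time_s: 3.62
eef_pos: [0.3915, -0.2725, 0.0407]
eef_rot: [0.0, -0.078, 0.997, -0.0]
wrist_force: [0.2, 0.3, 0.7]
opening: 0.7
grasp_force: 0.0
```

>>> move_arm(plan=[0, 0, 0, 0, 0, 0, 0, 0, 0, 0, 0, 0, 0, 0, 0, 0, 0, 0, 0, 0, 0, 0, 0, 0, 0, 0, 0, 0, 0, 0, 0, 0, 0, 0, 0, 0], grip=5)

```text
time_s: 4.38
eef_pos: [0.3912, -0.2726, 0.0406]
eef_rot: [-0.0, -0.078, 0.997, -0.0]
wrist_force: [-3.7, -1.3, 5.4]
opening: 0.191
grasp_force: 58.6
```

>>> move_arm(plan=[0, 0.1, 0, 0, 0, 0, 0, 0.3, 0, 0, 0, 0, 0, 0.6, 0, 0, 0, -0.01, 0, 1.0, 0, 0, 0, -0.02, 0, 1.4, 0, 0, 0, -0.04, 0, 1.8, 0, 0, 0, -0.06, 0, 2.2, 0, 0, 0, -0.08, 0, 2.5, 0, 0, 0, -0.1, 0, 2.7, 0, 0, 0, -0.11, 0, 2.8, 0, 0, 0, -0.12])

```text
time_s: 5.62
eef_pos: [0.3919, -0.1328, 0.0407]
eef_rot: [0.001, -0.018, 1.0, -0.001]
wrist_force: [-1.3, -5.2, 2.0]
opening: 0.192
grasp_force: 58.9
```

>>> move_arm(plan=[0, 0.1, 0, 0, 0, 0, 0, 0.4, 0, 0, 0, -0.01, 0, 0.8, 0, 0, 0, -0.015, 0, 1.2, 0, 0, 0, -0.02, 0, 1.6, 0, 0, 0, -0.025, 0, 2.0, 0, 0, 0, -0.03, 0, 2.3, 0, 0, 0, -0.037, 0, 2.5, 0, 0, 0, -0.037, 0, 2.58, 0, 0, 0, -0.037, 0, 2.61, 0, 0, 0, -0.037])

```text
time_s: 6.88
eef_pos: [0.3915, -0.0021, 0.0404]
eef_rot: [0.0, 0.0, 1.0, -0.0]
wrist_force: [-0.4, -6.0, 2.7]
opening: 0.189
grasp_force: 59.0
```

```bash
python3 - <<'E'
from h import *
o=ctrl.get_obs();print(o['eef_rot'],o['eef_pos'],o['time_s'],o['opening'],o['wrist_force'])
c=shot('top','t2.png')
im=cv2.imread('pics/t2.png')[150:330,240:420]; cv2.imwrite('pics/crop2.png',cv2.resize(im,(600,600)if 0 else None,fx=3.33333,fy=3.33333,interpolation=cv2.INTER_CUBIC))
E
```

```text
[ 2.26027992e-04  3.06002316e-04  9.99999868e-01 -3.44907625e-04] [ 0.39153296 -0.002084    0.04042039] 6.875 0.1892035385108205 [-0.44085979 -5.9674719   2.73339485]
```

View pics/crop2.png

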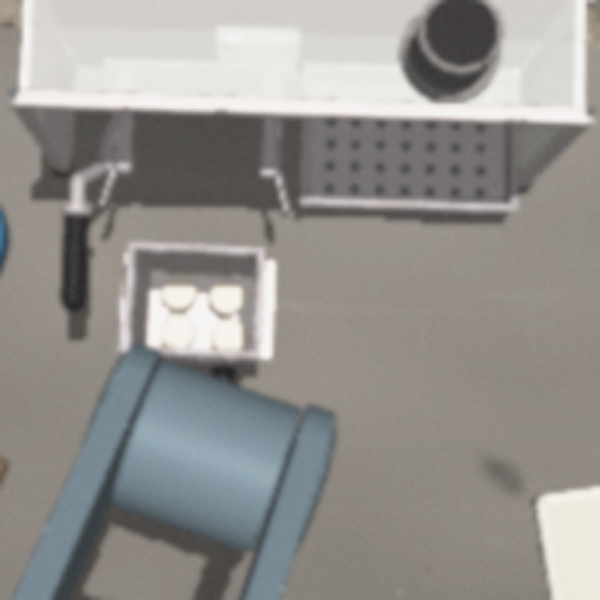

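The canister stands straight in front of the cradle, with its ribs at crop columns 121 and 275. The cradle's flare tips are at (103, 207) and (287, 210). I'll check the lateral offset.

```bash
python3 - <<'E'
from h import *
c=shot('top')
g=lambda L,z: onz(c,[(x/3.33333+240-.35,y/3.33333+150-.35) for x,y in L],z)
np.set_printoptions(precision=4,suppress=True)
for n,L,z in [('flare tips',[(103,207),(287,210)],.108),('flare roots',[(118,168),(270,172)],.108),('rib near',[(120,350),(273,357)],.104),('rib far',[(123,262),(275,262)],.104),('rim far',[(127,245),(275,248)],.16),('rim near',[(125,352),(271,358)],.16),('lever',[(76,215),(74,305)],.14)]:
    P=g(L,z);print(n,P[:,:2].ravel(),P.mean(0)[:2])
E
```

```text
flare tips [ 0.5671  0.0864  0.5691 -0.0472] [0.5681 0.0196]
flare roots [ 0.5961  0.0766  0.5966 -0.0341] [0.5964 0.0213]
rib near [ 0.4638  0.0704  0.4621 -0.0402] [0.463  0.0151]
rib far [ 0.5279  0.0707  0.5312 -0.0396] [0.5296 0.0155]
rim far [ 0.533   0.0634  0.5341 -0.0388] [0.5336 0.0123]
rim near [ 0.4591  0.0619  0.458  -0.0383] [0.4586 0.0118]
lever [0.5559 0.1018 0.4922 0.1005] [0.524  0.1012]
```

>>> move_arm(plan=[0.1, 0.05, 0, 0, 0, 0, 0.25, 0.08, 0, 0, 0, 0, 0.4, 0.08, 0, 0, 0, 0, 0.55, 0.08, 0, 0, 0, 0, 0.7, 0.08, 0, 0, 0, 0, 0.85, 0.08, 0, 0, 0, 0, 1.0, 0.08, 0, 0, 0, 0, 1.15, 0.08, 0, 0, 0, 0, 1.25, 0.08, 0, 0, 0, 0, 1.3, 0.08, 0, 0, 0, 0])

```text
time_s: 8.22
eef_pos: [0.4489, 0.0034, 0.0386]
eef_rot: [-0.008, -0.001, 1.0, 0.001]
wrist_force: [-28.4, -5.2, 27.2]
opening: 0.192
grasp_force: 61.4
```

>>> move_arm(plan=[0.1, 0, 0, 0, 0, 0, 0.2, 0, 0, 0, 0, 0, 0.3, 0, 0, 0, 0, 0, 0.4, 0, 0, 0, 0, 0, 0.5, 0, 0, 0, 0, 0, 0.6, 0, 0, 0, 0, 0, 0.6, 0, 0, 0, 0, 0])

```text
time_s: 9.1
eef_pos: [0.4863, 0.0025, 0.04]
eef_rot: [-0.0, 0.0, 1.0, 0.0]
wrist_force: [-1.3, 0.5, -1.3]
opening: 0.187
grasp_force: 59.2
```

>>> move_arm(plan=[0.1, 0, 0, 0, 0, 0, 0.2, 0, 0, 0, 0, 0, 0.3, 0, 0.01, 0, 0, 0, 0.4, 0, 0.02, 0, 0, 0, 0.5, 0, 0.03, 0, 0, 0, 0.6, 0, 0.03, 0, 0, 0, 0.6, 0, 0.03, 0, 0, 0])

```text
time_s: 9.98
eef_pos: [0.5172, 0.0023, 0.042]
eef_rot: [0.001, 0.0, 1.0, -0.0]
wrist_force: [1.0, 0.0, -3.0]
opening: 0.193
grasp_force: 59.2
```

>>> move_arm(plan=[0.05, 0, 0, 0, 0, 0, 0.1, 0, 0, 0, 0, 0, 0.15, 0, 0, 0, 0, 0, 0.2, 0, 0, 0, 0, 0, 0.2, 0, 0, 0, 0, 0])

```text
time_s: 10.6
eef_pos: [0.5267, 0.0023, 0.0419]
eef_rot: [0.0, 0.0, 1.0, -0.0]
wrist_force: [-0.4, 0.7, -2.4]
opening: 0.19
grasp_force: 59.3
```

>>> move_arm(plan=[0.03, 0, 0, 0, 0, 0, 0.06, 0, 0, 0, 0, 0, 0.09, 0, 0, 0, 0, 0, 0.1, 0, 0, 0, 0, 0])

```text
time_s: 11.1
eef_pos: [0.5289, 0.0023, 0.0409]
eef_rot: [-0.003, 0.0, 1.0, 0.0]
wrist_force: [-9.3, -2.2, 0.9]
opening: 0.191
grasp_force: 59.4
```

>>> move_arm(plan=[0.03, 0, 0, 0, 0, 0, 0.05, 0, 0, 0, 0, 0, 0.05, 0, 0, 0, 0, 0])

```text
time_s: 11.48
eef_pos: [0.5291, 0.0023, 0.0403]
eef_rot: [-0.005, 0.0, 1.0, 0.0]
wrist_force: [-15.9, -4.6, 4.2]
opening: 0.186
grasp_force: 59.8
```

>>> move_arm(plan=[-0.08, 0, 0, 0, 0, 0, -0.1, 0, 0, 0, 0, 0, -0.1, 0, 0, 0, 0, 0, -0.1, 0, 0, 0, 0, 0], grip=50)

```text
time_s: 11.98
eef_pos: [0.5293, 0.0022, 0.0422]
eef_rot: [0.001, 0.0, 1.0, -0.0]
wrist_force: [-1.1, -0.4, 0.0]
opening: 0.586
grasp_force: 0.0
```

>>> move_arm(plan=[0, 0, 0.3, 0, 0, 0, -0.3, 0, 0.9, 0, 0, 0, -0.7, 0, 1.6, 0, 0, 0, -1.2, 0, 2.4, 0, 0, 0, -1.8, 0, 3.2, 0, 0, 0, -2.2, 0, 3.5, 0, 0, 0, -2.2, 0, 3.5, 0, 0, 0, -2.2, 0, 3.5, 0, 0, 0])

```text
time_s: 12.98
eef_pos: [0.4191, 0.0022, 0.2168]
eef_rot: [0.0, 0.0, 1.0, -0.0]
wrist_force: [-0.6, -0.7, -0.5]
opening: 0.584
grasp_force: 0.0
```

```bash
python3 - <<'E'
from h import *
o=ctrl.get_obs();print(o['eef_rot'],o['eef_pos'],o['time_s'],o['opening'],o['wrist_force'])
a=shot('wrist')['pixels'][:,:,::-1]
b=shot('top','t3.png')['pixels'][140:270,230:390,::-1]
a=cv2.resize(a,(480,360)); b=cv2.resize(b,None,fx=3,fy=3,interpolation=cv2.INTER_CUBIC)
s=shot('side','s3.png')['pixels'][140:300,290:460,::-1]; s=cv2.resize(s,(320,300))
o=np.zeros((600,800,3),np.uint8);o[:390,:480]=b;o[:300,480:]=s;o[392:,:277]=cv2.resize(a,(277,208))
cv2.imwrite('pics/m3.png',o)
E
```

```text
[ 3.36719439e-04  4.97987080e-04  9.99999818e-01 -4.85233444e-05] [0.41907571 0.0022396  0.21681505] 12.975 0.5835612183299925 [-0.61970783 -0.7220997  -0.48406471]
```

View pics/m3.png

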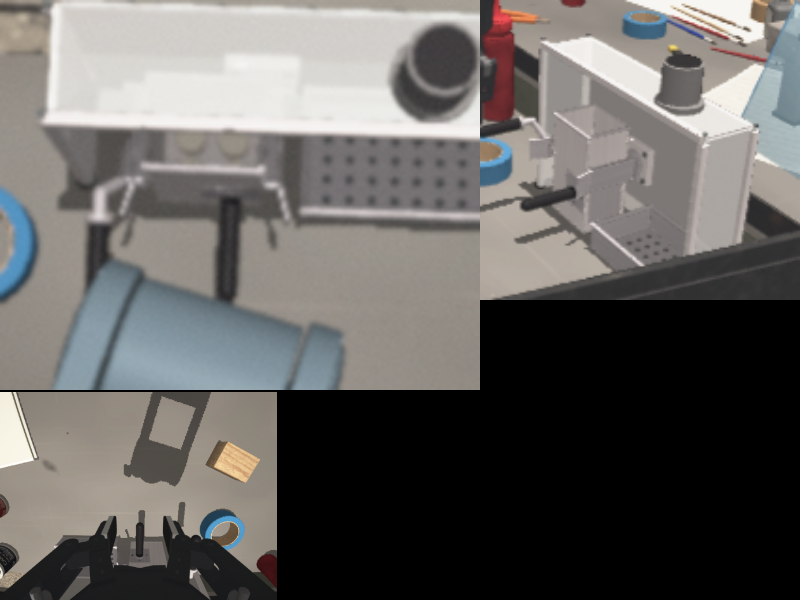

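The canister sits between the arms, with its front rim at crop rows 163–168 and its handle end at (227, 297). I'll check its depth.

```bash
python3 - <<'E'
from h import *
c=shot('top')
g=lambda L,z: onz(c,[(x/3+230-.3,y/3+140-.3) for x,y in L],z)
np.set_printoptions(precision=4,suppress=True)
print('handle end',g([(227,299)],.0615)); print('rim front outer (exp hood -35)',g([(142,169),(265,173)],.1615)); print('trim',g([(45,122),(480,137)],.254));print('lever',g([(98,242),(95,328)],.14))
E
```

```text
handle end [[0.5071 0.0012 0.0615]]
rim front outer (exp hood -35) [[ 0.5959  0.0673  0.1615]
 [ 0.5958 -0.0275  0.1615]]
trim [[ 0.6095  0.1282  0.254 ]
 [ 0.6084 -0.1782  0.254 ]]
lever [[0.5411 0.1014 0.14  ]
 [0.4737 0.1009 0.14  ]]
```

>>> move_arm(plan=[0.3, 0, -0.7, 0, 0, 0, 0.6, 0, -1.6, 0, 0, 0, 0.8, 0, -2.5, 0, 0, 0, 0.9, 0, -3.1, 0, 0, 0, 0.9, 0, -3.3, 0, 0, 0, 0.9, 0, -3.3, 0, 0, 0, 1.1, 0, -3.3, 0, 0, 0, 1.25, 0, -3.3, 0, 0, 0, 1.35, 0, -3.3, 0, 0, 0, 1.4, 0, -3.3, 0, 0, 0], grip=0)

```text
time_s: 14.42
eef_pos: [0.4894, 0.0022, 0.0522]
eef_rot: [0.0, 0.0, 1.0, -0.0]
wrist_force: [-0.4, -0.5, -0.3]
opening: 0.001
grasp_force: 0.0
```

>>> move_arm(plan=[0.04, 0, 0, 0, 0, 0, 0.08, 0, 0, 0, 0, 0, 0.1, 0, 0, 0, 0, 0, 0.1, 0, 0, 0, 0, 0])

```text
time_s: 14.92
eef_pos: [0.4936, 0.0023, 0.0517]
eef_rot: [-0.0, 0.0, 1.0, 0.0]
wrist_force: [-0.5, 0.6, 0.3]
opening: 0.0
grasp_force: 0.0
```

>>> move_arm(plan=[0.04, 0, 0, 0, 0, 0, 0.08, 0, 0, 0, 0, 0, 0.1, 0, 0, 0, 0, 0, 0.1, 0, 0, 0, 0, 0])

```text
time_s: 15.42
eef_pos: [0.4947, 0.0024, 0.0501]
eef_rot: [-0.004, 0.0, 1.0, 0.0]
wrist_force: [-10.7, -2.8, 1.4]
opening: -0.0
grasp_force: 5.3
```

>>> move_arm(plan=[0.03, 0, 0, 0, 0, 0, 0.05, 0, 0, 0, 0, 0, 0.05, 0, 0, 0, 0, 0])

```text
time_s: 15.8
eef_pos: [0.495, 0.0024, 0.0494]
eef_rot: [-0.007, -0.0, 1.0, 0.0]
wrist_force: [-16.3, -5.4, 4.0]
opening: -0.003
grasp_force: 8.2
```

>>> move_arm(plan=[-0.3, 0, 0, 0, 0, 0, -0.7, 0, 0.2, 0, 0, 0, -0.9, 0, 0.9, 0, 0, 0, -0.9, 0, 1.8, 0, 0, 0, -0.7, 0.4, 2.7, 0, 0, 0, -0.4, 1.0, 3.2, 0, 0, 0, 0, 1.6, 3.3, 0, 0, 0, 0.3, 1.9, 3.3, 0, 0, 0, 0.45, 1.99, 3.3, 0, 0, 0, 0.45, 1.99, 3.3, 0, 0, 0], grip=50)

```text
time_s: 17.05
eef_pos: [0.5237, 0.1016, 0.2165]
eef_rot: [-0.0, 0.0, 1.0, -0.0]
wrist_force: [0.2, 0.3, -0.6]
opening: 0.583
grasp_force: 0.0
```

```bash
python3 - <<'E'
from h import *
o=ctrl.get_obs();print(o['eef_rot'],o['eef_pos'],o['time_s'],o['opening'],o['wrist_force'])
c=shot('wrist','w4.png')
print(onz(c,[(320,240)],.14), proj(c,[[.489,.1015,.14],[.524,.1015,.14],[.563,.1015,.14]]))
E
```

```text
[-2.70170374e-04  2.44575651e-04  9.99999930e-01 -8.72961518e-05] [0.52373959 0.10163231 0.21646793] 17.05 0.582865569263166 [ 0.19778821  0.32796832 -0.60254449]
[[0.51922275 0.09982181 0.14      ]] [[322.45674525 196.45840381]
 [322.44443915 246.57724224]
 [322.43234353 297.26194971]]
```

View pics/w4.png

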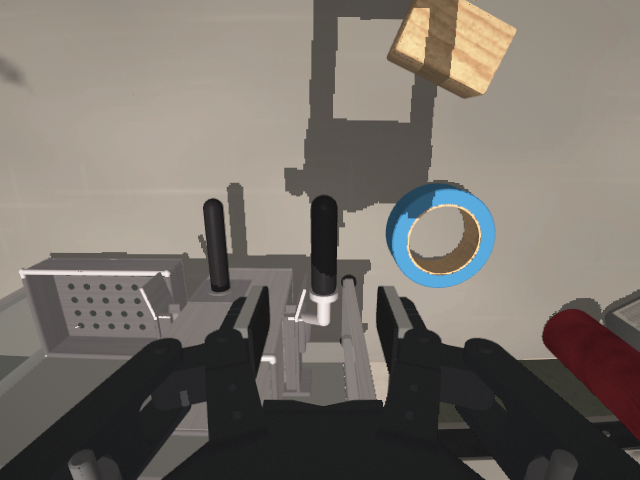

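The lever grip runs from (324, 196) to (324, 297), as predicted to within 1–2 px. I'll descend and grip it.

>>> move_arm(plan=[0, 0.01, -0.4, 0, 0, 0, 0, 0.01, -1.0, 0, 0, 0, 0, 0.01, -1.5, 0, 0, 0, 0, 0.01, -1.8, 0, 0, 0, 0, 0.01, -1.91, 0, 0, 0, 0, 0.01, -1.91, 0, 0, 0])

```text
time_s: 17.85
eef_pos: [0.5239, 0.1021, 0.1216]
eef_rot: [0.0, 0.001, 1.0, -0.0]
wrist_force: [0.6, 0.9, -0.2]
opening: 0.586
grasp_force: 0.0
```

>>> move_arm(plan=[0, 0, 0, 0, 0, 0, 0, 0, 0, 0, 0, 0, 0, 0, 0, 0, 0, 0, 0, 0, 0, 0, 0, 0, 0, 0, 0, 0, 0, 0], grip=5)

```text
time_s: 18.48
eef_pos: [0.5243, 0.1023, 0.1223]
eef_rot: [0.001, 0.0, 1.0, -0.0]
wrist_force: [-0.4, 0.6, 5.7]
opening: 0.191
grasp_force: 58.4
```

```bash
python3 - <<'E'
import numpy as np
a0=np.arctan2(40,124);r=130.3
for t in np.r_[np.arange(0,2.44,.12),2.44]:
    print('%.2f dy %.2f dz %.2f'%(t,(r*np.cos(a0+t)-124)/50,(r*np.sin(a0+t)-40)/50))
E
```

```text
0.00 dy 0.00 dz 0.00
0.12 dy -0.11 dz 0.29
0.24 dy -0.26 dz 0.57
0.36 dy -0.44 dz 0.82
0.48 dy -0.65 dz 1.05
0.60 dy -0.88 dz 1.26
0.72 dy -1.14 dz 1.44
0.84 dy -1.42 dz 1.58
0.96 dy -1.71 dz 1.69
1.08 dy -2.02 dz 1.76
1.20 dy -2.33 dz 1.80
1.32 dy -2.64 dz 1.80
1.44 dy -2.95 dz 1.76
1.56 dy -3.25 dz 1.69
1.68 dy -3.55 dz 1.58
1.80 dy -3.82 dz 1.43
1.92 dy -4.08 dz 1.26
2.04 dy -4.32 dz 1.05
2.16 dy -4.52 dz 0.82
2.28 dy -4.70 dz 0.56
2.40 dy -4.85 dz 0.29
2.44 dy -4.89 dz 0.19
```

>>> move_arm(plan=[0, -0.05, 0.14, 0, 0, 0, 0, -0.11, 0.29, 0, 0, 0, 0, -0.26, 0.57, 0, 0, 0, 0, -0.44, 0.82, 0, 0, 0, 0, -0.65, 1.05, 0, 0, 0, 0, -0.88, 1.26, 0, 0, 0, 0, -1.14, 1.44, 0, 0, 0, 0, -1.42, 1.58, 0, 0, 0, 0, -1.56, 1.64, 0, 0, 0, 0, -1.71, 1.69, 0, 0, 0])

```text
time_s: 19.73
eef_pos: [0.5245, 0.0224, 0.2105]
eef_rot: [0.002, -0.0, 1.0, 0.005]
wrist_force: [-9.7, 24.9, 28.0]
opening: 0.188
grasp_force: 62.0
```

```bash
python3 - <<'E'
from h import *
o=ctrl.get_obs();print(o['eef_rot'],o['eef_pos'],o['wrist_force'],o['torque'],o['grasp_force'])
H=[.0195,.10];p=o['eef_pos'];print(np.hypot(p[1]-(.0195-.042),p[2]+.019-.1))
E
```

```text
[ 1.92810215e-03 -3.89329741e-04  9.99984937e-01  5.12420464e-03] [0.52452413 0.02241791 0.2105411 ] [-9.65895924 24.86858299 27.9778202 ] [ 4.78055319  1.52361463 -0.23930832] 61.97076380252838
0.1371076739807011
```

>>> move_arm(plan=[0, 0.11, 0, 0, 0, 0, 0, 0.11, 0, 0, 0, 0, 0, 0.11, -0.06, 0, 0, 0, 0, 0.11, -0.11, 0, 0, 0, 0, 0.11, -0.11, 0, 0, 0], grip=40)

```text
time_s: 20.35
eef_pos: [0.5233, 0.0221, 0.1996]
eef_rot: [-0.001, 0.001, 1.0, 0.0]
wrist_force: [0.3, -0.4, -0.9]
opening: 0.469
grasp_force: 0.0
```

>>> move_arm(plan=[0, 0, 0, 0, 0, 0, 0, 0, 0, 0, 0, 0, 0, 0, 0, 0, 0, 0, 0, 0, 0, 0, 0, 0], grip=5)

```text
time_s: 20.85
eef_pos: [0.5237, 0.0222, 0.2003]
eef_rot: [0.0, 0.0, 1.0, -0.0]
wrist_force: [0.9, 0.2, -1.2]
opening: 0.191
grasp_force: 58.4
```

```bash
python3 - <<'E'
import numpy as np
r=130.3;a0=.312
def seg(t0,t1,n,roll=9):
    A=lambda t:np.array([r*np.cos(a0+t),r*np.sin(a0+t)])
    for t in np.linspace(t0,t1,n+1)[1:]:
        d=A(t)-A(t0);print('%.2f'%t,'%.2f %.2f'%(d[0]/50,(d[1]+roll*abs(t-t0))/50))
seg(.907,1.68,9);print();seg(1.68,2.46,9)
E
```

```text
0.99 -0.21 0.08
1.08 -0.43 0.15
1.16 -0.65 0.19
1.25 -0.88 0.22
1.34 -1.10 0.23
1.42 -1.32 0.22
1.51 -1.54 0.19
1.59 -1.76 0.14
1.68 -1.96 0.07

1.77 -0.20 -0.09
1.85 -0.39 -0.19
1.94 -0.58 -0.31
2.03 -0.74 -0.44
2.11 -0.90 -0.59
2.20 -1.04 -0.75
2.29 -1.17 -0.92
2.37 -1.27 -1.11
2.46 -1.36 -1.30
```

>>> move_arm(plan=[0, -0.1, 0.04, 0, 0, 0, 0, -0.21, 0.08, 0, 0, 0, 0, -0.43, 0.15, 0, 0, 0, 0, -0.65, 0.19, 0, 0, 0, 0, -0.88, 0.22, 0, 0, 0, 0, -1.1, 0.23, 0, 0, 0, 0, -1.32, 0.22, 0, 0, 0, 0, -1.54, 0.19, 0, 0, 0, 0, -1.76, 0.14, 0, 0, 0, 0, -1.96, 0.07, 0, 0, 0])

```text
time_s: 22.1
eef_pos: [0.5235, -0.073, 0.2032]
eef_rot: [-0.0, 0.0, 1.0, 0.003]
wrist_force: [2.3, 11.8, -1.3]
opening: 0.19
grasp_force: 58.8
```

```bash
python3 - <<'E'
from h import *
o=ctrl.get_obs();p=o['eef_pos'];print(p,o['wrist_force'])
a=np.arccos((p[1]+.0225)/.1303);print('t',a-.312,'bar z',.1+.1303*np.sin(a),'tcp below bar',.1+.1303*np.sin(a)-p[2])
E
```

```text
[ 0.52350599 -0.07298715  0.20315376] [ 2.32562997 11.77172601 -1.25800744]
t 1.6566803833153867 bar z 0.2201213443061045 tcp below bar 0.01696758906450338
```

>>> move_arm(plan=[0, 0.05, 0, 0, 0, 0, 0, 0.05, 0, 0, 0, 0, 0, 0.05, -0.08, 0, 0, 0, 0, 0.05, -0.15, 0, 0, 0, 0, 0.05, -0.15, 0, 0, 0], grip=40)

```text
time_s: 22.72
eef_pos: [0.5234, -0.0731, 0.1958]
eef_rot: [-0.0, 0.0, 1.0, 0.0]
wrist_force: [0.3, -0.4, 0.8]
opening: 0.469
grasp_force: 0.0
```

>>> move_arm(plan=[0, 0, 0, 0, 0, 0, 0, 0, 0, 0, 0, 0, 0, 0, 0, 0, 0, 0, 0, 0, 0, 0, 0, 0], grip=5)

```text
time_s: 23.22
eef_pos: [0.5238, -0.0735, 0.1966]
eef_rot: [0.0, 0.0, 1.0, -0.0]
wrist_force: [-0.7, -1.8, 2.4]
opening: 0.195
grasp_force: 58.4
```

>>> move_arm(plan=[0, -0.1, -0.04, 0, 0, 0, 0, -0.2, -0.09, 0, 0, 0, 0, -0.39, -0.19, 0, 0, 0, 0, -0.58, -0.31, 0, 0, 0, 0, -0.74, -0.44, 0, 0, 0, 0, -0.9, -0.59, 0, 0, 0, 0, -1.04, -0.75, 0, 0, 0, 0, -1.17, -0.92, 0, 0, 0, 0, -1.24, -1.05, 0, 0, 0, 0, -1.27, -1.11, 0, 0, 0])

```text
time_s: 24.48
eef_pos: [0.5238, -0.1354, 0.1405]
eef_rot: [0.0, 0.001, 1.0, 0.002]
wrist_force: [-0.7, 5.3, 4.9]
opening: 0.187
grasp_force: 59.8
```

```bash
python3 - <<'E'
from h import *
o=ctrl.get_obs();p=o['eef_pos'];print(p,o['wrist_force'])
a=np.arccos((p[1]+.0225)/.1303);print('t',a-.312,'bar z',.1+.1303*np.sin(a),'tcp below bar',.1+.1303*np.sin(a)-p[2])
E
```

```text
[ 0.52383504 -0.1354063   0.14052731] [-0.7253914   5.34540875  4.93399847]
t 2.306964537837572 bar z 0.165040437049778 tcp below bar 0.024513124293338157
```

>>> move_arm(plan=[0, -0.03, -0.06, 0, 0, 0, 0, -0.06, -0.12, 0, 0, 0, 0, -0.08, -0.18, 0, 0, 0, 0, -0.1, -0.24, 0, 0, 0, 0, -0.1, -0.24, 0, 0, 0])

```text
time_s: 25.1
eef_pos: [0.5238, -0.1408, 0.1284]
eef_rot: [0.0, 0.0, 1.0, 0.001]
wrist_force: [1.2, 4.3, -0.5]
opening: 0.191
grasp_force: 61.0
```

>>> move_arm(plan=[0, -0.02, -0.06, 0, 0, 0, 0, -0.03, -0.1, 0, 0, 0, 0, -0.03, -0.1, 0, 0, 0])

```text
time_s: 25.48
eef_pos: [0.5239, -0.1416, 0.1263]
eef_rot: [-0.0, 0.0, 1.0, 0.001]
wrist_force: [-9.2, 11.6, 22.6]
opening: 0.184
grasp_force: 63.3
```

```bash
python3 - <<'E'
from h import *
b=shot('top','t5.png')['pixels'][130:260,230:430,::-1]
s=shot('side','s5.png')['pixels'][140:320,290:470,::-1]
b=cv2.resize(b,None,fx=2.4,fy=2.4,interpolation=cv2.INTER_CUBIC); s=cv2.resize(s,(320,320))
o=np.zeros((330,800,3),np.uint8);o[:312,:480]=b;o[:320,480:]=s
cv2.imwrite('pics/m5.png',o)
E
```

```text
(no output)
```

View pics/m5.png

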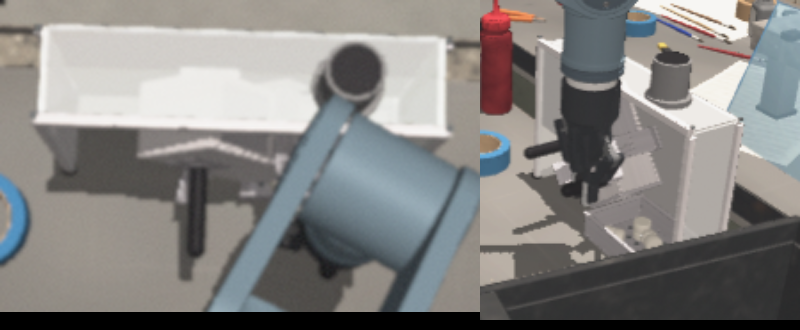

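```bash
python3 - <<'E'
import numpy as np
r=130.3;a0=.312
def seg(t0,t1,n,roll):
    A=lambda t:np.array([r*np.cos(a0+t),r*np.sin(a0+t)])
    for t in np.linspace(t0,t1,n+1)[1:]:
        d=A(t)-A(t0);print('%.2f'%t,'%.2f %.2f'%(d[0]/50,(d[1]+roll*abs(t-t0))/50))
seg(2.44,1.66,9,4.5);print();seg(1.66,.86,9,9);print();seg(.86,0,10,6)
E
```

```text
2.35 0.09 0.21
2.27 0.21 0.42
2.18 0.34 0.61
2.09 0.48 0.79
2.01 0.64 0.96
1.92 0.81 1.11
1.83 0.99 1.25
1.75 1.19 1.37
1.66 1.39 1.48

1.57 0.22 0.10
1.48 0.44 0.17
1.39 0.67 0.23
1.30 0.90 0.27
1.22 1.13 0.28
1.13 1.36 0.28
1.04 1.59 0.26
0.95 1.81 0.21
0.86 2.03 0.15

0.77 0.20 -0.09
0.69 0.40 -0.19
0.60 0.58 -0.31
0.52 0.75 -0.44
0.43 0.91 -0.59
0.34 1.05 -0.75
0.26 1.18 -0.92
0.17 1.29 -1.11
0.09 1.39 -1.30
0.00 1.47 -1.50
```

The stoppers show in the tray in the side view at about (640, 235). The cradle is at its far stop, so I'll swing the lever back.

>>> move_arm(plan=[0, 0.04, 0.13, 0, 0, 0, 0, 0.1, 0.26, 0, 0, 0, 0, 0.22, 0.47, 0, 0, 0, 0, 0.35, 0.66, 0, 0, 0, 0, 0.49, 0.84, 0, 0, 0, 0, 0.65, 1.01, 0, 0, 0, 0, 0.82, 1.16, 0, 0, 0, 0, 1.0, 1.3, 0, 0, 0, 0, 1.2, 1.42, 0, 0, 0, 0, 1.4, 1.53, 0, 0, 0])

```text
time_s: 26.82
eef_pos: [0.5239, -0.0752, 0.2016]
eef_rot: [0.0, 0.001, 1.0, -0.002]
wrist_force: [1.7, -7.1, -4.6]
opening: 0.188
grasp_force: 58.4
```

```bash
python3 - <<'E'
from h import *
o=ctrl.get_obs();p=o['eef_pos'];print(p,o['wrist_force'])
a=np.arccos((p[1]+.0225)/.1303);print('t',a-.312,'bar z',.1+.1303*np.sin(a),'tcp below bar',.1+.1303*np.sin(a)-p[2])
E
```

```text
[ 0.52393299 -0.07524548  0.20163456] [ 1.6902699  -7.08199186 -4.6352834 ]
t 1.6755567420029696 bar z 0.21914698728916016 tcp below bar 0.017512423719443587
```

>>> move_arm(plan=[0, -0.04, 0, 0, 0, 0, 0, -0.04, 0, 0, 0, 0, 0, -0.04, -0.05, 0, 0, 0, 0, -0.04, -0.09, 0, 0, 0, 0, -0.04, -0.09, 0, 0, 0], grip=40)

```text
time_s: 27.45
eef_pos: [0.5234, -0.0752, 0.1953]
eef_rot: [-0.0, 0.0, 1.0, 0.0]
wrist_force: [-0.5, -0.2, 0.2]
opening: 0.47
grasp_force: 0.0
```

>>> move_arm(plan=[0, 0, 0, 0, 0, 0, 0, 0, 0, 0, 0, 0, 0, 0, 0, 0, 0, 0, 0, 0, 0, 0, 0, 0], grip=5)

```text
time_s: 27.95
eef_pos: [0.5237, -0.075, 0.1958]
eef_rot: [-0.0, 0.0, 1.0, 0.0]
wrist_force: [-0.4, 0.5, -0.3]
opening: 0.186
grasp_force: 58.5
```

>>> move_arm(plan=[0, 0.11, 0.05, 0, 0, 0, 0, 0.22, 0.1, 0, 0, 0, 0, 0.44, 0.17, 0, 0, 0, 0, 0.67, 0.23, 0, 0, 0, 0, 0.9, 0.27, 0, 0, 0, 0, 1.13, 0.28, 0, 0, 0, 0, 1.36, 0.28, 0, 0, 0, 0, 1.59, 0.26, 0, 0, 0, 0, 1.81, 0.21, 0, 0, 0, 0, 2.03, 0.15, 0, 0, 0])

```text
time_s: 29.2
eef_pos: [0.5239, 0.0256, 0.2051]
eef_rot: [0.0, 0.0, 1.0, -0.001]
wrist_force: [-6.7, 3.6, 14.8]
opening: 0.187
grasp_force: 59.5
```

```bash
python3 - <<'E'
from h import *
o=ctrl.get_obs();p=o['eef_pos'];print(p,o['wrist_force'])
a=np.arccos((p[1]+.0225)/.1303);print('t',a-.312,'bar z',.1+.1303*np.sin(a),'tcp below bar',.1+.1303*np.sin(a)-p[2])
E
```

```text
[0.52394217 0.02563861 0.20509477] [-6.74251468  3.57509703 14.80495997]
t 0.8803852746221967 bar z 0.22108164456693155 tcp below bar 0.015986871190252605
```

>>> move_arm(plan=[0, 0, 0, 0, 0, 0, 0, 0, 0, 0, 0, 0, 0, 0, -0.06, 0, 0, 0, 0, 0, -0.11, 0, 0, 0, 0, 0, -0.11, 0, 0, 0], grip=40)

```text
time_s: 29.82
eef_pos: [0.5234, 0.0262, 0.1973]
eef_rot: [-0.0, 0.001, 1.0, 0.0]
wrist_force: [0.6, 0.6, -0.3]
opening: 0.471
grasp_force: 0.0
```

>>> move_arm(plan=[0, 0, 0, 0, 0, 0, 0, 0, 0, 0, 0, 0, 0, 0, 0, 0, 0, 0, 0, 0, 0, 0, 0, 0], grip=5)

```text
time_s: 30.32
eef_pos: [0.5238, 0.0266, 0.198]
eef_rot: [0.0, 0.0, 1.0, 0.0]
wrist_force: [-0.2, 3.9, 2.4]
opening: 0.192
grasp_force: 58.7
```

>>> move_arm(plan=[0, 0.1, -0.04, 0, 0, 0, 0, 0.2, -0.09, 0, 0, 0, 0, 0.4, -0.19, 0, 0, 0, 0, 0.58, -0.31, 0, 0, 0, 0, 0.75, -0.44, 0, 0, 0, 0, 0.91, -0.59, 0, 0, 0, 0, 1.05, -0.75, 0, 0, 0, 0, 1.18, -0.92, 0, 0, 0, 0, 1.29, -1.11, 0, 0, 0, 0, 1.34, -1.2, 0, 0, 0])

```text
time_s: 31.58
eef_pos: [0.5243, 0.0929, 0.1371]
eef_rot: [0.001, 0.0, 1.0, -0.001]
wrist_force: [2.7, -5.8, 1.3]
opening: 0.187
grasp_force: 62.9
```

```bash
python3 - <<'E'
from h import *
o=ctrl.get_obs();p=o['eef_pos'];print(p,o['wrist_force'])
a=np.arccos((p[1]+.0225)/.1303);print('t',a-.312,'bar z',.1+.1303*np.sin(a),'tcp below bar',.1+.1303*np.sin(a)-p[2])
E
```

```text
[0.52432728 0.09294709 0.13712662] [ 2.74033905 -5.76576853  1.34111654]
t 0.17012881842233324 bar z 0.16041572916893493 tcp below bar 0.0232891066905688
```

>>> move_arm(plan=[0, 0.04, -0.08, 0, 0, 0, 0, 0.08, -0.17, 0, 0, 0, 0, 0.12, -0.26, 0, 0, 0, 0, 0.14, -0.34, 0, 0, 0, 0, 0.15, -0.38, 0, 0, 0, 0, 0.15, -0.38, 0, 0, 0])

```text
time_s: 32.33
eef_pos: [0.5244, 0.1007, 0.1187]
eef_rot: [0.001, 0.0, 1.0, -0.0]
wrist_force: [4.7, -3.7, -1.0]
opening: 0.186
grasp_force: 64.5
```

>>> move_arm(plan=[0, 0.01, -0.05, 0, 0, 0, 0, 0.02, -0.1, 0, 0, 0, 0, 0.02, -0.1, 0, 0, 0])

```text
time_s: 32.7
eef_pos: [0.5244, 0.1022, 0.1138]
eef_rot: [0.001, 0.0, 1.0, 0.0]
wrist_force: [5.2, -1.3, 0.5]
opening: 0.19
grasp_force: 65.3
```

>>> move_arm(plan=[0, 0.01, -0.05, 0, 0, 0, 0, 0.01, -0.1, 0, 0, 0, 0, 0.01, -0.1, 0, 0, 0])

```text
time_s: 33.08
eef_pos: [0.5245, 0.1024, 0.113]
eef_rot: [0.001, 0.0, 1.0, -0.0]
wrist_force: [-12.7, -4.2, 35.4]
opening: 0.189
grasp_force: 68.8
```

>>> move_arm(plan=[0, 0, 0.05, 0, 0, 0, 0, 0, 0.07, 0, 0, 0])

```text
time_s: 33.33
eef_pos: [0.5244, 0.1024, 0.1134]
eef_rot: [0.001, 0.0, 1.0, 0.0]
wrist_force: [3.5, -3.3, 3.5]
opening: 0.192
grasp_force: 65.8
```

>>> move_arm(plan=[0, 0, 0, 0, 0, 0, 0, 0, 0, 0, 0, 0, 0, 0, 0, 0, 0, 0, 0, 0, 0, 0, 0, 0], grip=50)

```text
time_s: 33.83
eef_pos: [0.5233, 0.1024, 0.1119]
eef_rot: [-0.0, 0.0, 1.0, 0.0]
wrist_force: [-0.2, 0.1, -0.3]
opening: 0.588
grasp_force: 0.0
```

>>> move_arm(plan=[0, 0, 0.5, 0, 0, 0, 0, 0, 1.2, 0, 0, 0, 0, 0, 2.0, 0, 0, 0, -0.6, 0.5, 2.6, 0, 0, 0, -1.4, 1.1, 2.8, 0, 0, 0, -2.4, 1.8, 2.8, 0, 0, 0, -3.2, 2.6, 2.8, 0, 0, 0, -3.8, 3.2, 2.8, 0, 0, 0, -4.0, 3.4, 2.8, 0, 0, 0, -4.0, 3.4, 2.8, 0, 0, 0])

```text
time_s: 35.08
eef_pos: [0.3236, 0.2725, 0.2523]
eef_rot: [0.0, -0.0, 1.0, -0.0]
wrist_force: [0.6, -0.6, -0.1]
opening: 0.585
grasp_force: 0.0
```

```bash
python3 - <<'E'
from h import *
c=shot('top','t6.png');b=c['pixels'][130:260,230:430,::-1]
s=shot('side','s6.png')['pixels'][140:320,290:470,::-1]
b=cv2.resize(b,None,fx=2.4,fy=2.4,interpolation=cv2.INTER_CUBIC); s=cv2.resize(s,(320,320))
o=np.zeros((330,800,3),np.uint8);o[:312,:480]=b;o[:320,480:]=s
cv2.imwrite('pics/m6.png',o)
E
```

```text
(no output)
```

View pics/m6.png

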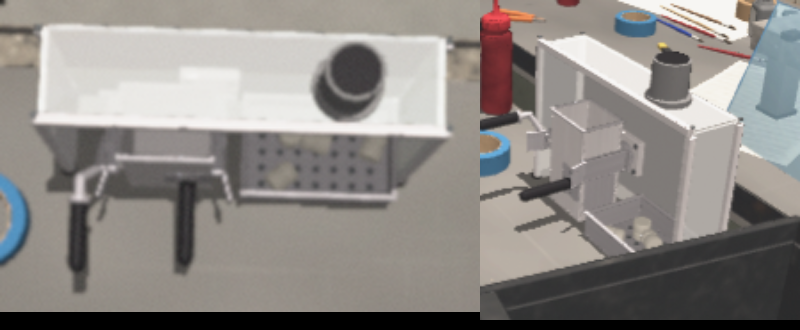

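Stoppers lie in the tray at about (280, 175), (310, 142) and (370, 147), and the canister is upright. I'll check its depth against the earlier picture and count the stoppers.

```bash
python3 - <<'E'
from h import *
a=cv2.imread('pics/t3.png');b=cv2.imread('pics/t6.png');z=cv2.imread('pics/top0.png')
# handle column profile and rim profile
for u in (305,306):
  print('handle',a[228:246,u].mean(1).astype(int),b[228:246,u].mean(1).astype(int))
for u in (290,300,310): print('rim',a[190:202,u].mean(1).astype(int),b[190:202,u].mean(1).astype(int))
print('lever tip',z[232:248,262].mean(1).astype(int),b[232:248,262].mean(1).astype(int))
p=b[168:212,270:395];q=cv2.resize(p,None,fx=6,fy=6,interpolation=cv2.INTER_CUBIC)
s=cv2.resize(cv2.imread('pics/s6.png')[190:280,320:440],None,fx=3.6,fy=3.6,interpolation=cv2.INTER_CUBIC)
o=np.zeros((600,760,3),np.uint8);o[:264,:750]=q;o[270:270+324,:432]=s
cv2.imwrite('pics/m7.png',o)
E
```

```text
handle [ 57  56  59  61  57  61  59  58  60  52  44  46  64  84  97 107 113 116] [ 44  43  43  43  47  46  44  46  49  41  42  49  63  74  79  90 117 137]
handle [ 59  59  57  56  58  57  55  57  55  50  46  44  61  81  95 105 111 114] [ 52  49  49  49  52  54  55  55  54  49  45  43  56  70  80  85 109 131]
rim [128 134 138 136 146 187 177 130 101  97  96  98] [140 139 139 137 150 190 180 134 105  99  96  96]
rim [141 141 140 142 156 186 189 148 108  98 100 100] [142 141 140 140 152 182 187 145 108  99  98 100]
rim [132 121 120 132 140 157 189 167 122 100  97 101] [141 142 140 141 144 168 193 163 116  98  97  97]
lever tip [58 59 59 59 56 57 57 49 49 43 44 61 75 79 77 78] [60 59 58 56 57 56 55 51 48 44 45 60 73 78 77 76]
```

View pics/m7.png

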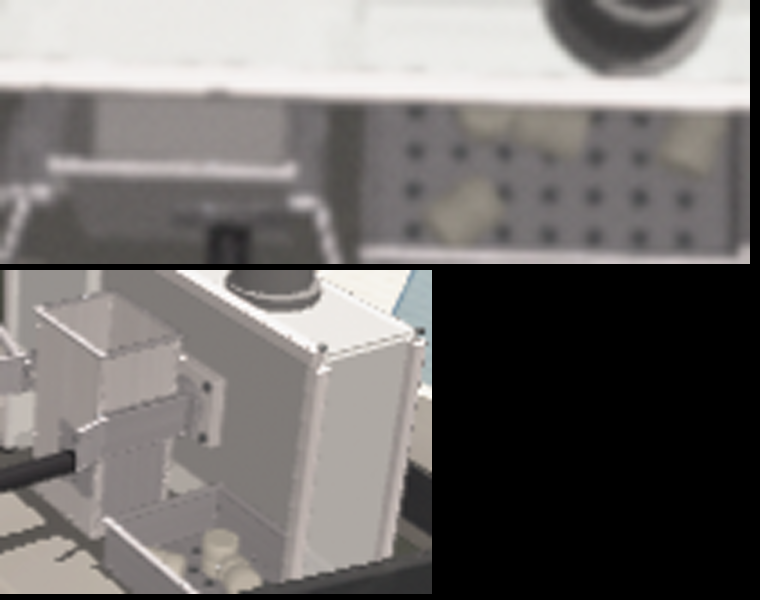

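All four stoppers are in the tray. The canister's rim and the lever match their earlier pixels, so it is upright and home.

```bash
python3 -c "
from bench import ctrl
print(ctrl.hand_in())"
```

```text
the job is handed in; nothing more can be done
None
```

I slid the canister home, tipped all four stoppers into the drain tray, swung the lever back so the canister stands upright in the cradle, released it and handed the job in; no verdict was returned.

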